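# Slide the die pot under the hand press and press the ram

### The arm

A 6-joint arm with a two-finger parallel gripper is mounted at the origin on the work surface. World frame = base frame: x ahead of the robot, y to its left, z up, the work surface at z = 0. Lengths are in m, angles in rad, forces in N, time in s.
With the tool pointing down it reaches from about 0.25 to 0.775 m from the base axis. Payload 4 kg.
Tool frame: the origin (TCP) lies midway between the tips of the shut fingers; the grasp point (between the pads) lies 19 mm behind it (r.grasp_offset is the distance from the TCP to the grasp point, in m); z points along the fingers, y is the direction in which the jaws open and shut (so a half turn about z gives the same grasp; the last joint's range is limited). The gripper opens to 94 mm and grips with 3 to 60 N. Pads are 16 mm wide; open, the fingers measure 119 mm over their backs; the gripper's body (75 mm by 177 mm) begins 78 mm behind the grasp point.
Start: joints at [-1.278, 0.087, 1.371, -0, 1.684, -0.103], TCP at [0.212, -0.507, 0.206] pointing down, gripper open.
Joint ranges: [-3.1, 3.1], [-0.76, 2.03], [0.27, 2.55], [-1.08, 4.22], [0.17, 2.65], [-2.57, 2.57]. Speed limits (rad/s): [2.79, 2.79, 3.14, 3.14, 3.14, 3.14].

### API

Orientations are given as a rotation vector (axis times angle).
In Python, from workcell import r, imaging gives the robot as it stands. Calls block until the motion is done:
- r.goto(position, orientation): joint-space move of the TCP to a pose.
- r.move_straight(position, rotation=None, rate=0.15, force_limit=None): straight line of the TCP; rotation=None keeps the orientation; rate is the mean speed in m/s. With force_limit (N) it stops when the force on the tool has changed by that much, and returns True; else False.
- r.set_joints(angles): joint-space move.
- r.release() and r.close_gripper(grip_force=None): open the fingers fully, or close them until they stop; grip_force is the grip in N (None keeps the last).
- r.hold(seconds).
- r.solve_ik(position, orientation): joint angles nearest the present ones, or None.
- r.get_state(): the state.
- imaging.camera(name): name is "scene" or "top" or "wrist"; returns (picture, depth): 384x512x3 uint8, red, green, blue; 384x512 float32, m along the optical axis (not along the pixel's ray), 0 where there is no reading.
- imaging.camera_model(name): a dict with "mtx" (3x3 intrinsics, pixels), "R" (3x3) and "t" (3): a world point X has camera coordinates R X + t. Camera axes: x right, y down, z forward; pixel columns grow to the right and rows downward; lengths in m; the calibration is good to about 2 mm. A picture is of the moment at which its call begins: read the wrist's pose just before it. camera_model takes no time and is no camera call; for the wrist camera it gives the pose at the moment of the call.
A pose or a line that the arm cannot do raises r.PlanningError and nothing moves.
- r.job_done(): hands the job in, once; it reports no verdict.
The state is a dict: "clock": time; "joint_pos": joint angles; "joint_vel": joint speeds; "tau": joint torques, N m; "ee_pos": TCP position; "eef_rot": TCP orientation; "ft_force": force on the tool from outside, world axes, zero at the start; "moment": the same for the moment, N m; "grip_width": finger opening in m.
Only numpy, scipy, OpenCV 4.12 (cv2) and the standard library are available. Lean on these libraries where they do the work, as an engineer would, in place of code of your own. Each camera call takes 0.05 s, during which the arm holds its last target.

### The job

On the goldsmith's bench, slide the red-handled die pot along the bed of the green hand press, without lifting or tipping it, until it sits centred in the yellow ring under the ram. Then press the ram's orange palm knob all the way down to its stop and let it spring back up. Leave the blue-handled pot, the dish and the caliper where they are.

Things in the scene. Friction and masses are not known exactly. Their poses are not given: they have to be found in the camera images.
- press: green hand press, fixed. Steel bed 10 mm thick, x -55 to 110, y -185 to 185 mm. Column at x 65 to 105, y +-30 mm; overhanging head x -28 to 105, y +-25, z 85 to 125 mm. Painted rings, 74 mm diameter: yellow at x = y = 0 under the ram, white parking rings at y = +120 and -120 mm. Origin on the bench straight below the ram's axis; x points from the open front to the column, z up
- ram_mark (a point): centre of the yellow ring on the bed's top, on the ram's axis; axes as the press
- ram (a joint): travel of the press's spring ram in m: 0 up at rest, 0.018 fully down on its stop; about 4 N to start, 12 N at the bottom, springs back by itself. Its brass punch is 18 mm in diameter, its face 56 mm above the bench at rest and 38 mm when down, inside the well of a pot standing below
- ram_top (a point): centre of the top face of the ram's orange palm knob (50 mm diameter, 22 mm high, flat top of 42 mm), 177 mm above the bench at rest; moves down with the ram
- pot_red: red-handled steel die pot, loose, about 0.55 kg: round, 64 mm diameter, 36 mm high, well 40 mm wide, 10 mm deep with a copper blank. Its straight level handle points along -x: red grip 14 mm wide, 16 mm high, x -55 to -150 mm, centreline 26 mm above the underside. Starts near one of the white rings, handle roughly to the press's front. Origin: centre of the underside, z up
- pot_red_grip (a point): point on the centreline of the red handle, 115 mm from the pot's axis, 26 mm above the pot's underside; axes as the pot (the handle runs along x)
- pot_blue: blue-handled die pot, loose, same size and shape as the red one but without a blank, near the other white ring; to be left alone. Origin at the centre of the underside
- dish: clear round dish with a few ring blanks, loose, 84 mm diameter, 14 mm high, on the bench beyond one end of the bed; to be left alone. Origin at the centre of the underside
- caliper: digital caliper (steel, yellow slide) lying on the bench beyond the other end of the bed, loose, 200 x 55 x 15 mm, long along its x; to be left alone. Origin under the middle of its beam
Mind the look-alikes: they are no part of the job. What is shaped like the pot_red but purple or turquoise is not meant.

How it is judged:
By the outcome, as a careful person would: the job done as asked, in the order asked, and still so for the second after the job is handed in, with the robot touching nothing.
It also fails if it takes over 45 s, if anything falls off the work surface, if the arm or the gripper's body presses on something with over 40 N, if the wrist force passes 120 N, or if a joint passes its speed limit or range.

## Working session

There is one attempt and no reset: what is moved stays moved. The work goes in short steps, each a Python script; the robot and the scene stay as the last script left them, time stands still between calls to the robot, and variables do not carry over. Pictures are saved under pics/ and viewed, and the job is handed in when it is done.

```bash
mkdir -p pics
python3 - <<'E'
from workcell import r, imaging
import cv2,numpy as np
for n in ["scene","top"]:
    p,d=imaging.camera(n); m=imaging.camera_model(n)
    cv2.imwrite(f"pics/{n}0.png",cv2.resize(p[:,:,::-1],(800,600),interpolation=cv2.INTER_CUBIC)); np.savez(f"{n}0.npz",p=p,d=d,**m)
    print(n,m)
print(r.get_state())
E
```

```text
scene {'mtx': array([[348.24741874,   0.        , 255.05299051],
       [  0.        , 348.24741874, 195.68187391],
       [  0.        ,   0.        ,   1.        ]]), 'R': array([[-0.8300741 ,  0.55764816,  0.00234756],
       [ 0.48609612,  0.72561723, -0.48702176],
       [-0.27329022, -0.40312301, -0.87338668]]), 't': array([ 0.39496027, -0.28688639,  1.32813596])}
top {'mtx': array([[461.64320405,   0.        , 254.6541885 ],
       [  0.        , 461.64320405, 198.42909615],
       [  0.        ,   0.        ,   1.        ]]), 'R': array([[ 0.01089375, -0.99993465, -0.00346749],
       [-0.99592342, -0.01053939, -0.08958497],
       [ 0.08954257,  0.00442927, -0.99597315]]), 't': array([0.08959243, 0.5651203 , 1.57499267])}
{'clock': 0.1, 'joint_pos': array([-1.27813961e+00,  8.78373807e-02,  1.37204906e+00, -9.41055488e-06,
        1.68361657e+00, -1.03088426e-01]), 'joint_vel': array([ 0.00156794, -0.0032951 , -0.00237617, -0.00130766,  0.00023632,
        0.00106796]), 'tau': array([ 2.40383444e-03, -3.41251409e+01, -3.03302372e+01,  7.19874236e-02,
        3.04473052e-02, -9.00590680e-05]), 'ee_pos': array([ 0.2118808 , -0.50702463,  0.20447255]), 'eef_rot': array([-3.07842730e+00, -6.17211106e-01,  2.98444662e-04]), 'ft_force': array([ 0.07147177, -0.85778265,  0.18258592]), 'moment': array([-0.03575393, -0.01851449, -0.06871875]), 'grip_width': 0.09407738652469413}
```

View pics/scene0.png

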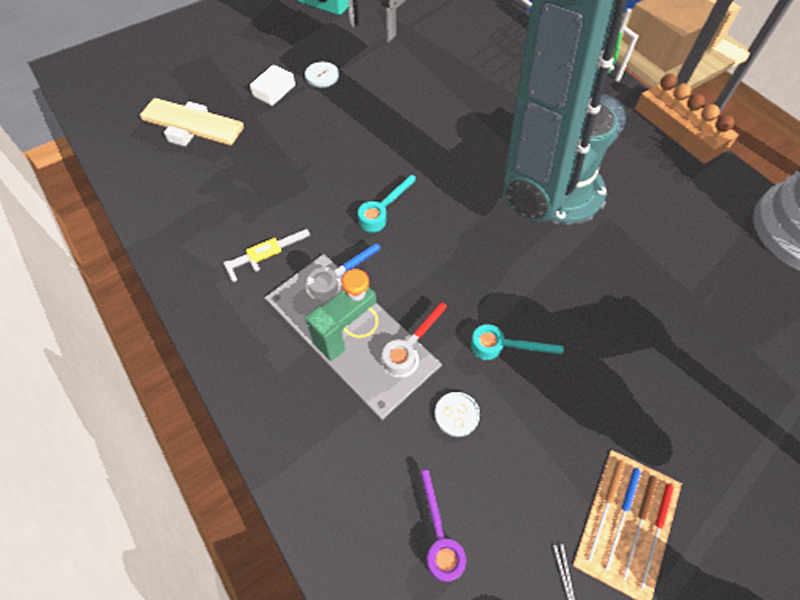

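View pics/top0.png

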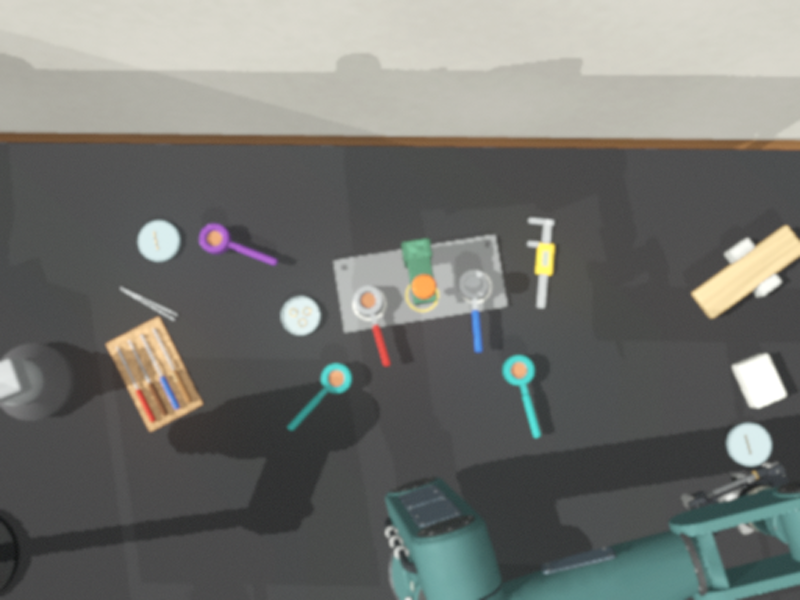

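```bash
cat > h.py <<'E'
import numpy as np,cv2
def ray(m,u,v,z):
    R,t,K=m["R"],m["t"],m["mtx"]
    c=-R.T@t; d=R.T@np.linalg.inv(K)@np.array([u,v,1.]); s=(z-c[2])/d[2]
    return c+s*d
def proj(m,X):
    X=np.atleast_2d(X); q=(m["mtx"]@(m["R"]@X.T+m["t"][:,None])); return (q[:2]/q[2]).T
E
python3 - <<'E'
import numpy as np,cv2
for n,(a,b,c,d) in {"top":(205,140,355,240),"scene":(160,140,290,275)}.items():
    f=np.load(n+"0.npz"); s=5 if n=="top" else 4.4
    im=f["p"][b:d,a:c,::-1]
    cv2.imwrite(f"pics/{n}0c.png",cv2.resize(im,None,fx=s,fy=s,interpolation=cv2.INTER_CUBIC))
E
```

```text
(no output)
```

View pics/top0c.png

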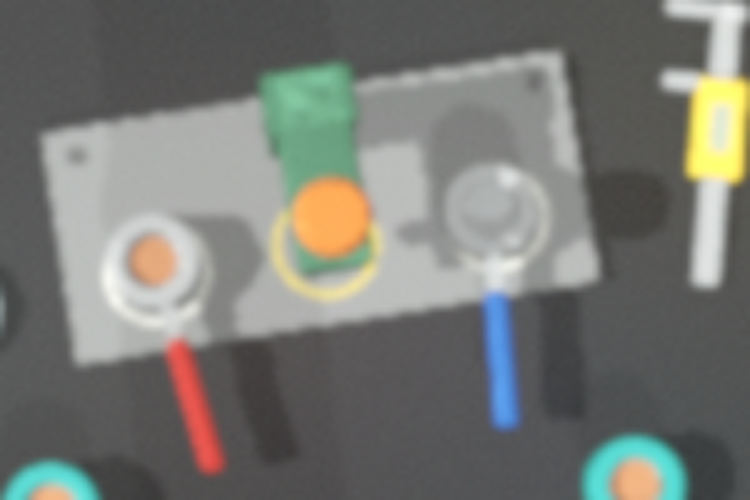

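View pics/scene0c.png

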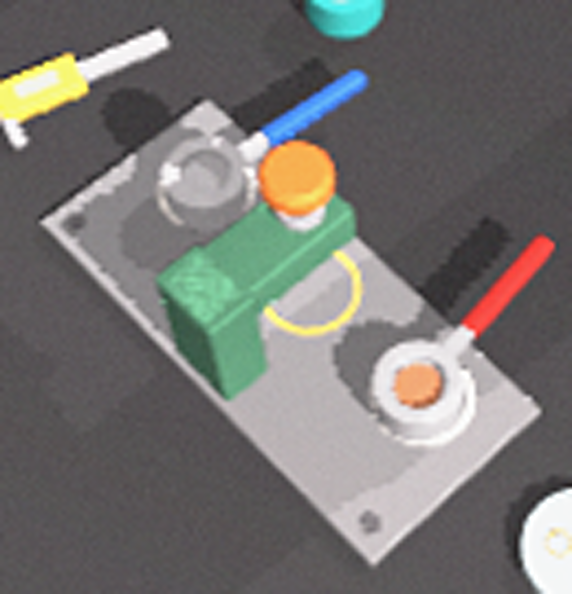

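Run:
```python
import numpy as np
from scipy.optimize import least_squares
from h import *
T=dict(np.load("top0.npz")); S=dict(np.load("scene0.npz"))
ft=lambda U,V:((U+.5)/5-.5+205,(V+.5)/5-.5+140)
fs=lambda U,V:((U+.5)/4.4-.5+160,(V+.5)/4.4-.5+140)
C=np.array([[-.055,.185,.01],[.11,.185,.01],[.11,-.185,.01],[-.055,-.185,.01],[0,0,.177],[0,0,.01]])
ot=np.array([ft(*a) for a in [(78,365),(40,133),(562,52),(600,280),(330,217),(327,245)]])
os_=np.array([fs(*a) for a in [(540,410),(373,565),(40,222),(208,97)]])
def tf(p,X): c,s=np.cos(p[2]),np.sin(p[2]); return np.c_[X[:,0]*c-X[:,1]*s+p[0],X[:,0]*s+X[:,1]*c+p[1],X[:,2]]
def fit(f,n,p0):
    return least_squares(f,p0)
r1=least_squares(lambda p:(proj(T,tf(p,C))-ot).ravel(),[.5,0,0]); print(r1.x,r1.fun.reshape(-1,2).round(2))
r2=least_squares(lambda p:(proj(S,tf(p,C[:4]))-os_).ravel(),[.5,0,0]); print(r2.x,r2.fun.reshape(-1,2).round(2))
# pot red
P=np.array([[0,0,.036],[-.150,0,.044],[-.055,0,.044]])
ot=np.array([ft(155,262),ft(212,472),ft(177,342)]); 
r3=least_squares(lambda p:(proj(T,tf(p,P))-ot).ravel(),[.5,0,0]); print(r3.x,r3.fun.round(2))
os_=np.array([fs(417,384),fs(547,243),fs(473,328)])
r4=least_squares(lambda p:(proj(S,tf(p,P))-os_).ravel(),[.5,0,0]); print(r4.x,r4.fun.round(2))
print(np.degrees([r1.x[2],r3.x[2]]))
p=r1.x;c,s=np.cos(p[2]),np.sin(p[2])
for r_ in(r3,r4):print("rel",np.array([[c,s],[-s,c]])@(r_.x[:2]-p[:2]))
```

```text
[0.60034852 0.04310992 0.16916691] [[-0.2  -0.12]
 [ 0.33  0.1 ]
 [-0.54 -0.1 ]
 [-0.15  0.22]
 [ 0.71 -0.17]
 [-0.24  0.1 ]]
[0.60214768 0.04257307 0.17126993] [[ 0.31 -0.22]
 [-0.36 -0.02]
 [ 0.15 -0.01]
 [-0.08  0.3 ]]
[0.5838518  0.16119441 0.27860494] [ 0.1   0.26  0.1   0.3  -0.2  -0.56]
[0.58649097 0.16172318 0.27112131] [ 0.15  0.66  0.97 -0.8  -1.08  0.04]
[ 9.69254998 15.96288721]
rel [0.00361961 0.11917628]
rel [0.00631013 0.11925317]
```

```bash
cat >> h.py <<'E'
def rv(psi): return np.pi*np.array([np.cos(psi/2),np.sin(psi/2),0])
PRESS=np.array([.601,.043]); PSI=.170
def press2w(x,y): c,s=np.cos(PSI),np.sin(PSI); return PRESS+[c*x-s*y,s*x+c*y]
E
python3 - <<'E'
from workcell import r, imaging
from h import *
pot=np.array([.585,.1615]); a=.275
g=pot-.115*np.array([np.cos(a),np.sin(a)])
r.goto([*g,.22],rv(a))
m=imaging.camera_model("wrist");p,d=imaging.camera("wrist")
np.savez("w1.npz",p=p,d=d,**m)
cv2.imwrite("pics/w1.png",cv2.resize(p[:,:,::-1],(800,600),interpolation=cv2.INTER_CUBIC))
s=r.get_state(); print(g,s["clock"],s["ee_pos"],s["eef_rot"],s["joint_pos"],s["ft_force"])
E
```

```text
[0.4743211 0.1302721] 2.6 [0.47454858 0.12955676 0.21994255] [ 3.11203810e+00  4.28530185e-01 -1.56588649e-04] [ 1.51334261e-01 -4.50801750e-02  1.47704598e+00 -1.88980437e-04
  1.70972926e+00  1.44842393e+00] [-1.11275389  0.48985059 -0.32336422]
```

View pics/w1.png

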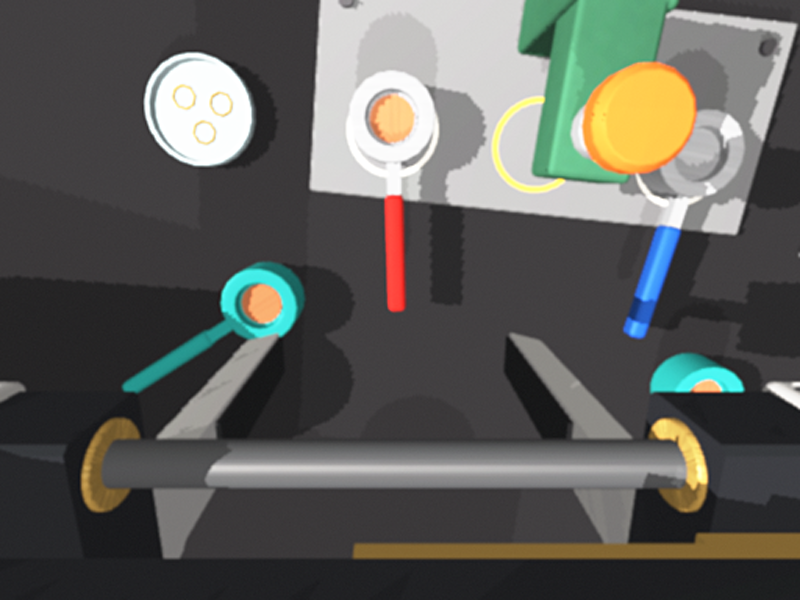

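Run:
```python
from h import *
from scipy.optimize import least_squares
W=dict(np.load("w1.npz"))
f=lambda U,V:((U+.5)*.64-.5,(V+.5)*.64-.5)
def tf(p,X): c,s=np.cos(p[2]),np.sin(p[2]); return np.c_[X[:,0]*c-X[:,1]*s+p[0],X[:,0]*s+X[:,1]*c+p[1],X[:,2]]
C=np.array([[-.055,.185,.01],[-.055,-.185,.01],[.11,-.185,.01]])
o=np.array([f(310,190),f(737,234),f(797,23)])
q=least_squares(lambda p:(proj(W,tf(p,C))-o).ravel(),[.6,0,0]);print("press",q.x,q.fun.round(2))
P=np.array([[0,0,.046],[0,0,.036],[-.055,0,.044],[-.15,0,.036]])
o=np.array([f(393,115.5),f(392,119),f(394,196),f(396.5,309)])
q2=least_squares(lambda p:(proj(W,tf(p,P))-o).ravel(),[.6,0,0]);print("pot",q2.x,q2.fun.round(2))
t=ray(W,*f(262,300),.036); print("turq",t)
print("turq from grasp, tool frame:")
a=.275;d=t[:2]-[.4745,.1296];print(np.cos(a)*d[0]+np.sin(a)*d[1],-np.sin(a)*d[0]+np.cos(a)*d[1])
# yellow ring via depth-free: visible arc points
A=np.array([ray(W,*f(*u),.01)[:2] for u in [(543,97),(508,114),(493,148),(502,172),(530,191),(562,181)]])
c=least_squares(lambda c:np.hypot(*(A-c).T)-.037,[.6,.04]);print("ring outer",c.x,c.fun.round(4))
```

```text
press [0.60192858 0.0441941  0.17266998] [-0.96  0.33  0.    0.6   0.88 -0.55]
pot [0.58638977 0.16309524 0.29515819] [-0.34  1.1   0.33  0.03  0.04 -1.46 -0.02  0.26]
turq [0.42036557 0.22980462 0.036     ]
turq from grasp, tool frame:
-0.024890077926264336 0.11113948817271753
ring outer [0.60284356 0.042659  ] [-0.0004 -0.001   0.0008 -0.0008  0.0002 -0.001 ]
```

```bash
sed -i 's/^PRESS=.*/PRESS=np.array([.6015,.0435]); PSI=.171/' h.py
python3 - <<'E'
from workcell import r, imaging
from h import *
pot=np.array([.586,.1625]); a=.285
g=pot-.115*np.array([np.cos(a),np.sin(a)])
r.goto([*g,.10],rv(a))
print(r.move_straight([*g,.018],rotation=rv(a),rate=.08,force_limit=8))
f0=r.get_state()["ft_force"]
r.close_gripper(15)
r.close_gripper(40)
m=imaging.camera_model("wrist");p,d=imaging.camera("wrist")
np.savez("w2.npz",p=p,d=d,**m)
cv2.imwrite("pics/w2.png",cv2.resize(p[:,:,::-1],(800,600),interpolation=cv2.INTER_CUBIC))
s=r.get_state(); print(g,s["clock"],s["ee_pos"],s["eef_rot"],f0,s["ft_force"],s["moment"],s["grip_width"])
E
```

```text
False
[0.47563891 0.13016689] 5.7917 [0.47559335 0.13004553 0.01799459] [ 3.10956158e+00  4.46020592e-01 -2.08978498e-04] [-0.41772439  0.15198727  0.05360983] [-1.15871814 -0.94650031  0.12906611] [-0.22107184  0.032874    0.04554265] 0.013640478906786931
```

View pics/w2.png

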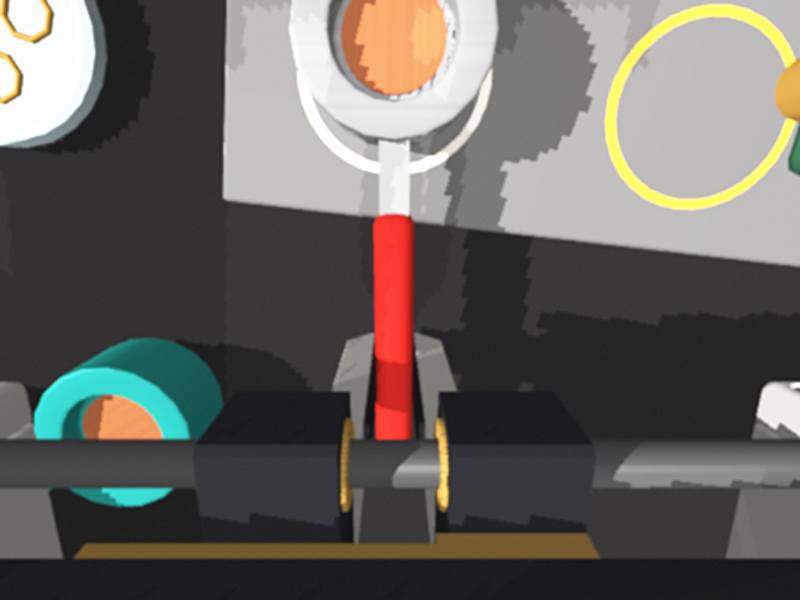

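Run:
```python
from h import *
from scipy.optimize import least_squares
W=dict(np.load("w2.npz")); p=W["p"].astype(int)
ye=(p[...,0]>180)&(p[...,1]>170)&(p[...,2]<110)
v,u=np.nonzero(ye); k=(u>380)&(v<140); u,v=u[k],v[k]
A=np.array([ray(W,a,b,.01)[:2] for a,b in zip(u,v)])
q=least_squares(lambda c:np.hypot(*(A-c[:2]).T)-c[2],[.6,.04,.036],loss="soft_l1",f_scale=.001);print("ring",q.x,len(u),abs(q.fun).max())
f=lambda U,V:((U+.5)*.64-.5,(V+.5)*.64-.5)
# pot rim top outer z=.046
B=np.array([ray(W,*f(*x),.046)[:2] for x in [(290,30),(497,30),(300,75),(340,122),(395,138),(450,122),(488,75)]])
q=least_squares(lambda c:np.hypot(*(B-c[:2]).T)-.032,[.6,.16]);print("pot",q.x,q.fun.round(4))
B=np.array([ray(W,*f(*x),.044)[:2] for x in [(394,215),(394,340)]]);print(B,np.arctan2(*(B[0]-B[1])[::-1]))
```

```text
ring [0.6021561  0.04378749 0.03508505] 1723 0.006078143152615137
pot [0.58684954 0.16361042] [-0.0006 -0.0009 -0.0001 -0.     -0.0002  0.0003 -0.    ]
[[0.53294276 0.14778727]
 [0.49028007 0.13528752]] 0.2850136399802249
```

Run:
```python
from workcell import r, imaging
from h import *
ring=np.array([.602,.0437]); z=r.get_state()["ee_pos"][2]
g=ring-.1157*np.array([np.cos(PSI),np.sin(PSI)])
print(r.move_straight([*g,z],rotation=rv(PSI),rate=.05,force_limit=15))
s=r.get_state(); print(g,s["clock"],s["ee_pos"],s["eef_rot"],s["ft_force"],s["moment"],s["grip_width"])
for n in["wrist","scene"]:
    m=imaging.camera_model(n);p,d=imaging.camera(n)
    np.savez(n+"3.npz",p=p,d=d,**m)
    cv2.imwrite(f"pics/{n}3.png",cv2.resize(p[:,:,::-1],(800,600),interpolation=cv2.INTER_CUBIC))
```

```text
False
[0.48798747 0.02401158] 8.075 [0.48796959 0.02410816 0.01798006] [ 3.12998528e+00  2.68693880e-01 -2.05035698e-05] [-0.14090303  3.95941736 -0.38648605] [0.75413252 0.11630645 0.50212648] 0.013652839353241098
```

View pics/wrist3.png

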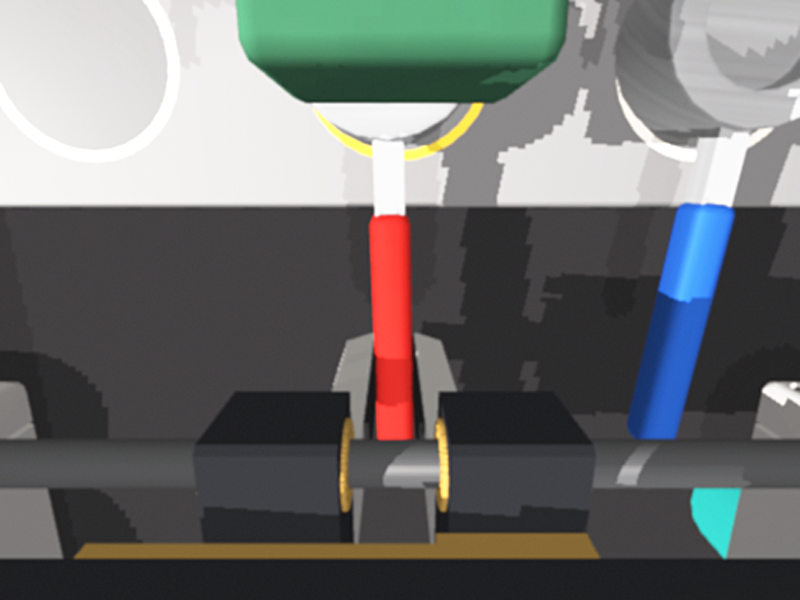

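View pics/scene3.png

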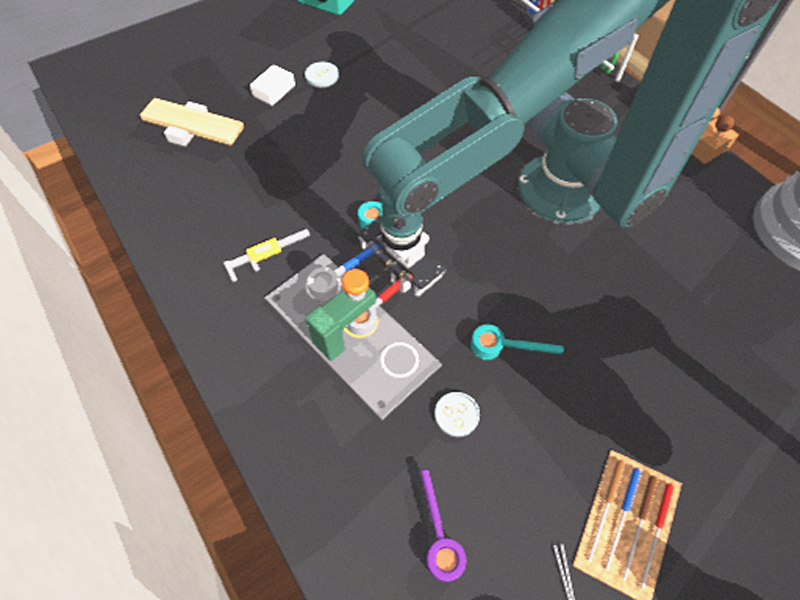

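Run:
```python
from h import *
W=np.load("wrist3.npz");S=np.load("scene3.npz")
a=cv2.resize(W["p"][60:150,180:330,::-1],None,fx=5,fy=5,interpolation=cv2.INTER_CUBIC)
b=cv2.resize(S["p"][170:225,190:265,::-1],None,fx=8,fy=8,interpolation=cv2.INTER_CUBIC)
cv2.imwrite("pics/w3c.png",a);cv2.imwrite("pics/s3c.png",b)
```

```text
(no output)
```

View pics/w3c.png

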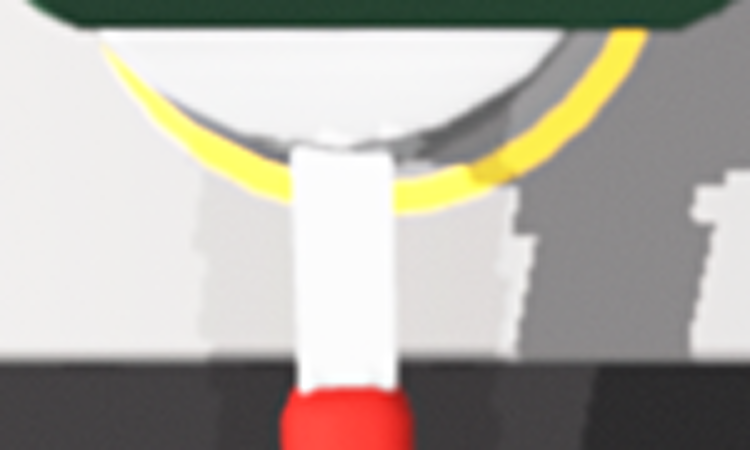

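View pics/s3c.png

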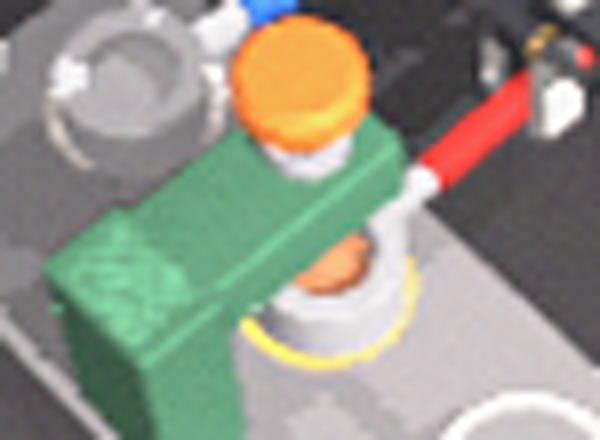

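```bash
cat > meas.py <<'E'
from h import *
from scipy.optimize import least_squares
def fitc(W,pts,z,rad):
    B=np.array([ray(W,*x,z)[:2] for x in pts]); q=least_squares(lambda c:np.hypot(*(B-c).T)-rad,[.6,.04]);return q.x,(q.fun*1e3).round(1)
E
python3 - <<'E'
from meas import *
W=dict(np.load("wrist3.npz"));S=dict(np.load("scene3.npz"))
f=lambda U,V:((U+.5)/5-.5+180,(V+.5)/5-.5+60)
pot=fitc(W,[f(*x) for x in[(105,38),(160,90),(220,125),(280,143),(390,143),(440,128),(500,92),(558,36)]],.046,.032)
ring=fitc(W,[f(*x) for x in[(105,50),(150,112),(200,158),(250,187),(285,199),(400,213),(450,207),(520,178),(600,110),(645,35)]],.01,.037)
print(pot,ring)
print("handle",np.arctan2(*(ray(W,*f(343,170),.036)-ray(W,*f(347,420),.036))[1::-1]))
d=pot[0]-ring[0];c,s=np.cos(PSI),np.sin(PSI);print("press frame",[c*d[0]+s*d[1],-s*d[0]+c*d[1]])
g=lambda U,V:((U+.5)/8-.5+190,(V+.5)/8-.5+170)
pot=fitc(S,[g(*x) for x in[(280,303),(310,318),(340,320),(370,310),(395,285),(408,255)]],.046,.032)
ring=fitc(S,[g(*x) for x in[(240,325),(262,350),(290,365),(325,370),(365,360),(395,335),(415,300),(416,270)]],.01,.037)
print(pot,ring);d=pot[0]-ring[0];print("press frame",[c*d[0]+s*d[1],-s*d[0]+c*d[1]])
E
```

```text
(array([0.60175023, 0.04771891]), array([-0.7, -0.2,  0.2,  0.3,  0.4,  0.3, -0.2, -0.8])) (array([0.60221369, 0.04335497]), array([ 0.1, -0. ,  0. , -0.1, -0.3, -0.1,  0.3,  0.3,  0.1, -0.4]))
handle 0.18488837688193507
press frame [np.float64(0.00028590252851907105), np.float64(0.0043791554022024545)]
(array([0.59964235, 0.0455733 ]), array([-1.1,  0.1,  0.7,  0.6, -0.7, -0.5])) (array([0.60267082, 0.04286683]), array([ 0.7,  0.2,  0.1,  0.1, -0. , -0.8,  0.4,  1.1]))
press frame [np.float64(-0.002523739324009492), np.float64(0.003182336586343939)]
```

Run:
```python
from workcell import r, imaging
from meas import *
s=r.get_state()
t=s["ee_pos"]+.0038*np.array([np.sin(PSI),-np.cos(PSI),0])
t[2]=.018
print(r.move_straight(t,rotation=rv(PSI),rate=.03,force_limit=15))
r.hold(.1)
s=r.get_state(); print(s["clock"],s["ee_pos"],s["ft_force"])
for n in["wrist","scene"]:
    m=imaging.camera_model(n);p,d=imaging.camera(n)
    np.savez(n+"4.npz",p=p,d=d,**m)
W=np.load("wrist4.npz");S=np.load("scene4.npz")
a=cv2.resize(W["p"][60:150,180:330,::-1],None,fx=5,fy=5,interpolation=cv2.INTER_CUBIC)
b=cv2.resize(S["p"][170:225,190:265,::-1],None,fx=8,fy=8,interpolation=cv2.INTER_CUBIC)
cv2.imwrite("pics/w4c.png",a);cv2.imwrite("pics/s4c.png",b)
```

```text
False
8.55 [0.48861806 0.01998176 0.01798814] [-0.67861305  2.94632476  0.11067162]
```

View pics/w4c.png

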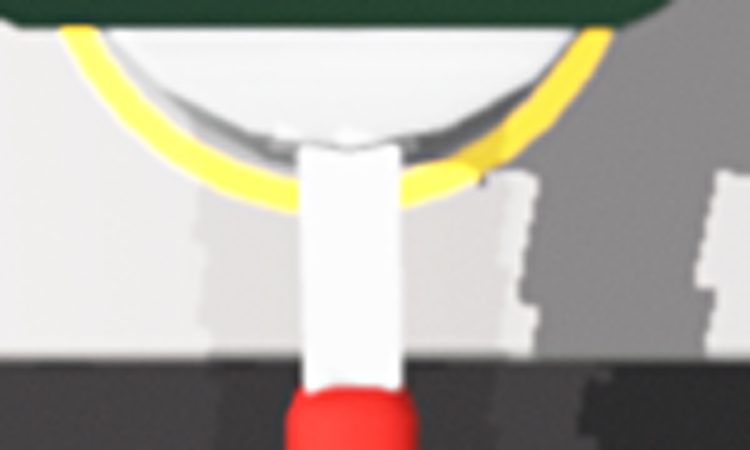

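View pics/s4c.png

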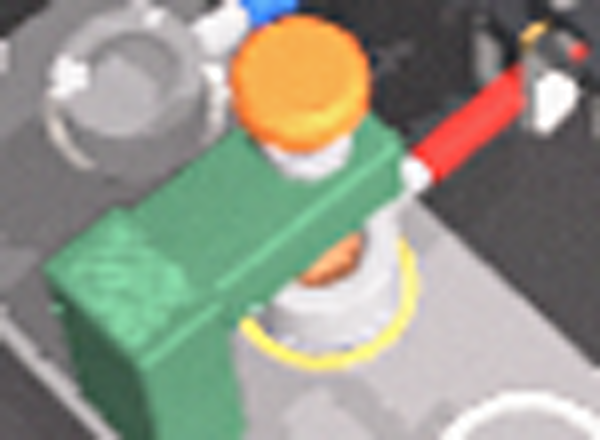

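Run:
```python
from meas import *
W=dict(np.load("wrist4.npz"));S=dict(np.load("scene4.npz"))
f=lambda U,V:((U+.5)/5-.5+180,(V+.5)/5-.5+60)
pot=fitc(W,[f(*x) for x in[(108,32),(165,90),(220,122),(275,141),(410,141),(460,122),(520,85),(576,32)]],.046,.032)
ring=fitc(W,[f(*x) for x in[(62,32),(100,98),(150,153),(200,188),(250,205),(295,212),(403,209),(480,181),(540,130),(590,68),(612,32)]],.01,.037)
print(pot,ring)
print("handle",np.arctan2(*(ray(W,*f(350,170),.036)-ray(W,*f(352,420),.036))[1::-1]))
d=pot[0]-ring[0];c,s=np.cos(PSI),np.sin(PSI);print("press frame",[c*d[0]+s*d[1],-s*d[0]+c*d[1]])
g=lambda U,V:((U+.5)/8-.5+190,(V+.5)/8-.5+170)
ring=fitc(S,[g(*x) for x in[(240,325),(262,350),(290,365),(325,370),(365,360),(395,335),(415,300),(416,270)]],.01,.037)
pot=fitc(S,[g(*x) for x in[(275,300),(300,314),(330,318),(360,310),(388,285),(400,250)]],.046,.032)
print(pot,ring);d=pot[0]-ring[0];print("press frame",[c*d[0]+s*d[1],-s*d[0]+c*d[1]])
# expected bottom circle & rim overlay for candidate pot pose = ring centre
im=cv2.resize(S["p"][170:225,190:265,::-1],None,fx=8,fy=8,interpolation=cv2.INTER_CUBIC)
im2=cv2.resize(W["p"][60:150,180:330,::-1],None,fx=5,fy=5,interpolation=cv2.INTER_CUBIC)
def draw(im,M,c,z,rad,k,o,col):
    th=np.linspace(0,2*np.pi,100);X=np.c_[c[0]+rad*np.cos(th),c[1]+rad*np.sin(th),0*th+z]
    uv=(proj(M,X)-o+.5)*k-.5; cv2.polylines(im,[uv.astype(np.int32)],True,col,1)
for M,im,k,o,nm,cc in((S,im,8,[190,170],"s",ring[0]),(W,im2,5,[180,60],"w",fitc(W,[f(*x) for x in[(62,32),(100,98),(150,153),(200,188),(250,205),(295,212),(403,209),(480,181),(540,130),(590,68),(612,32)]],.01,.037)[0])):
    draw(im,M,cc,.01,.037,k,np.array(o),(255,0,0));draw(im,M,cc,.01,.032,k,np.array(o),(255,0,255));draw(im,M,cc,.046,.032,k,np.array(o),(0,0,255));draw(im,M,cc,.046,.020,k,np.array(o),(0,128,0))
cv2.imwrite("pics/ov.png",np.vstack([np.pad(im,((0,0),(0,150),(0,0)))[150:440],im2[:300]]))
```

```text
(array([0.60247859, 0.04262134]), array([-0.7, -0. ,  0.2,  0.3,  0.4,  0.1, -0.2, -0.5])) (array([0.60185246, 0.04374178]), array([-0.5, -0.2,  0.2,  0.5,  0.1, -0.3, -0. ,  0.3, -0.3, -0.3, -0. ]))
handle 0.1770764211037594
press frame [np.float64(0.00042633687720039536), np.float64(-0.001210648035271636)]
(array([0.60108933, 0.04319867]), array([-1.5, -0.2,  0.8,  0.9, -0.2, -1.3])) (array([0.60267082, 0.04286683]), array([ 0.7,  0.2,  0.1,  0.1, -0. , -0.8,  0.4,  1.1]))
press frame [np.float64(-0.001501955233927417), np.float64(0.0005961124227089578)]Traceback (most recent call last):
  File "<stdin>", line 21, in <module>
    return _nx.concatenate(arrs, 0, dtype=dtype, casting=casting)
           ~~~~~~~~~~~~~~~^^^^^^^^^^^^^^^^^^^^^^^^^^^^^^^^^^^^^^^
ValueError: all the input array dimensions except for the concatenation axis must match exactly, but along dimension 1, the array at index 0 has size 900 and the array at index 1 has size 750
```

Run:
```python
from workcell import r, imaging
from meas import *
r.release(); r.hold(.2)
s=r.get_state(); print(s["clock"],s["ee_pos"],s["ft_force"])
for n in["wrist","scene"]:
    m=imaging.camera_model(n);p,d=imaging.camera(n)
    np.savez(n+"5.npz",p=p,d=d,**m)
W=np.load("wrist5.npz");S=np.load("scene5.npz")
a=cv2.resize(W["p"][60:150,180:330,::-1],None,fx=5,fy=5,interpolation=cv2.INTER_CUBIC)
cv2.imwrite("pics/w5c.png",a)
p=s["ee_pos"]; r.move_straight([p[0],p[1],.24],rate=.15)
t=p+np.array([-.06*np.cos(PSI),-.06*np.sin(PSI),0])
m=imaging.camera_model("wrist");p,d=imaging.camera("wrist")
np.savez("wrist6.npz",p=p,d=d,**m)
cv2.imwrite("pics/w6.png",cv2.resize(p[:,:,::-1],(800,600),interpolation=cv2.INTER_CUBIC))
print(r.get_state()["clock"])
```

```text
10.1333 [0.48861441 0.02036029 0.01801431] [-0.64395686 -0.96712463 -0.11056427]
11.9167
```

View pics/w5c.png

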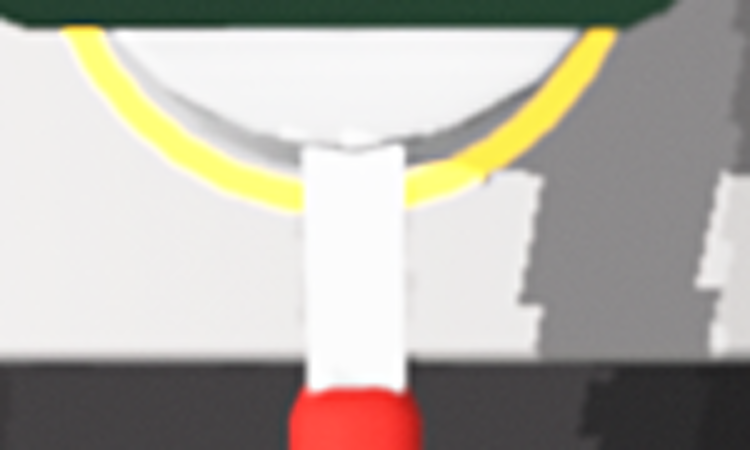

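View pics/w6.png

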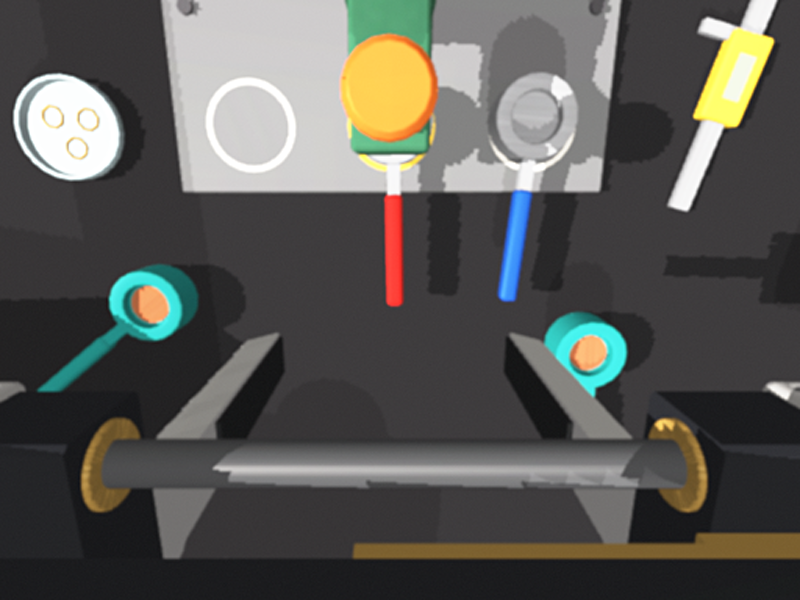

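Run:
```python
from workcell import r, imaging
from meas import *
W=dict(np.load("wrist6.npz"))
f=lambda U,V:((U+.5)*.64-.5,(V+.5)*.64-.5)
k=ray(W,*f(389,82),.177); print("knob",k)
W5=dict(np.load("wrist5.npz"));f=lambda U,V:((U+.5)/5-.5+180,(V+.5)/5-.5+60)
pot=fitc(W5,[f(*x) for x in[(112,32),(168,90),(222,122),(280,141),(412,141),(465,122),(520,85),(577,32)]],.046,.032)
ring=fitc(W5,[f(*x) for x in[(65,32),(100,92),(150,150),(200,186),(250,204),(300,212),(406,208),(484,180),(540,130),(590,68),(615,32)]],.01,.037)
d=pot[0]-ring[0];c,s=np.cos(PSI),np.sin(PSI);print("press frame",[c*d[0]+s*d[1],-s*d[0]+c*d[1]])
r.close_gripper(20)
R=[.6018,.0436]
r.goto([*R,.24],rv(PSI))
r.move_straight([*R,.185],rate=.1)
f0=r.get_state()["ft_force"]
print(r.move_straight([*R,.150],rate=.02,force_limit=24))
s=r.get_state();print(s["clock"],s["ee_pos"],s["ft_force"]-f0)
r.hold(.4);s=r.get_state();print(s["ee_pos"],s["ft_force"]-f0)
p,d=imaging.camera("scene");cv2.imwrite("pics/s7c.png",cv2.resize(p[140:260,160:300,::-1],None,fx=5,fy=5,interpolation=cv2.INTER_CUBIC))
```

```text
knob [0.60405365 0.0438569  0.177     ]
press frame [np.float64(0.000351120368583208), np.float64(-0.0011788647690919184)]
True
15.9917 [0.60197788 0.04362042 0.16069623] [-3.14776343  0.03420578 10.17322942]
[0.60196734 0.0436276  0.16150653] [-3.67909768 -0.57652575  9.56720001]
```

View pics/s7c.png

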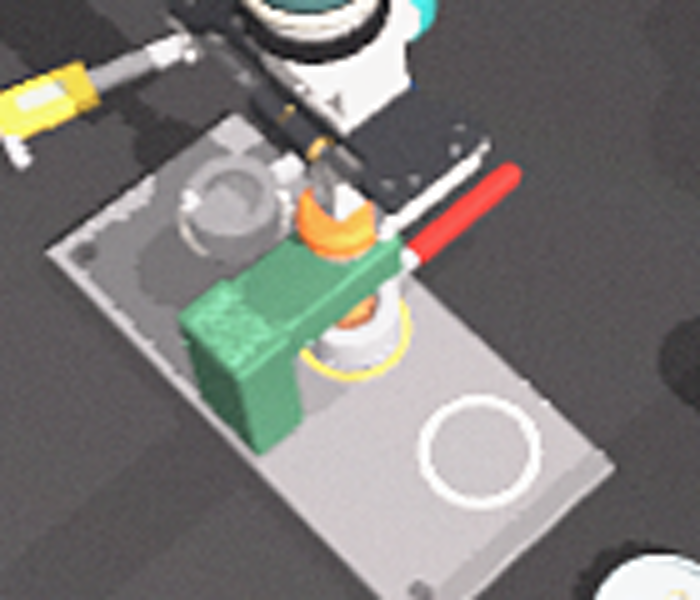

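Run:
```python
from workcell import r, imaging
from h import *
R=[.6018,.0436]
for z in (.1605,.1595,.1590,.1585,.1580,.1575,.157,.1565,.156):
    hit=r.move_straight([*R,z],rate=.01,force_limit=20); r.hold(.1)
    s=r.get_state();print(z,hit,round(s["clock"],2),s["ee_pos"].round(4),s["ft_force"].round(1))
    if s["ft_force"][2]>24: break
```

```text
0.1605 False 16.88 [0.602  0.0436 0.1631] [-3.6  0.4  9.9]
0.1595 False 17.23 [0.602  0.0436 0.1622] [-3.4  0.4  9.5]
0.159 False 17.57 [0.602  0.0436 0.1618] [-4.2 -0.8 10.1]
0.1585 False 17.93 [0.602  0.0436 0.1613] [-3.  -0.3 10.7]
0.158 False 18.27 [0.602  0.0436 0.1609] [-3.5 -0.4  9.7]
0.1575 False 18.62 [0.602  0.0436 0.1604] [-3.9 -0.4 10.7]
0.157 False 18.98 [0.602  0.0436 0.16  ] [-3.8 -0.7 10.5]
0.1565 False 19.32 [0.602  0.0436 0.1596] [-4.1 -0.2 10.7]
0.156 False 19.68 [0.602  0.0436 0.1593] [-5.6 -0.2 11.1]
```

Run:
```python
from workcell import r, imaging
from h import *
R=[.6018,.0436]
for z in (.1550,.1540,.153,.152,.151,.150,.149,.148):
    hit=r.move_straight([*R,z],rate=.02,force_limit=25); r.hold(.1)
    s=r.get_state();print(z,hit,round(s["clock"],2),s["ee_pos"].round(4),s["ft_force"].round(1))
    if s["ft_force"][2]>24 or hit: break
```

```text
0.155 False 20.02 [0.602  0.0436 0.1592] [-4.6 -1.  13.4]
0.154 False 20.38 [0.602  0.0436 0.1592] [-5.8 -0.7 17.3]
0.153 False 20.73 [0.6021 0.0436 0.1591] [-7.3 -0.2 18.7]
0.152 False 21.07 [0.6022 0.0436 0.1591] [-8.6 -0.9 22.1]
0.151 False 21.43 [0.6022 0.0436 0.159 ] [-9.5  0.1 24.7]
```

The stop is reached: the height holds at 0.159 m while the force climbs to 25 N. Next I retract and check.

Run:
```python
from workcell import r, imaging
from h import *
R=[.6018,.0436]
r.move_straight([*R,.24],rate=.06)
g=np.array([.602,.0437])-.119*np.array([np.cos(PSI),np.sin(PSI)])
r.goto([*g,.24],rv(PSI)); r.hold(.2)
for n in["wrist","scene"]:
    m=imaging.camera_model(n);p,d=imaging.camera(n)
    np.savez(n+"8.npz",p=p,d=d,**m)
    q=p[:,:,::-1] if n=="wrist" else p[140:260,160:300,::-1]
    cv2.imwrite(f"pics/{n}8.png",cv2.resize(q,(800,600) if n=="wrist" else (700,600),interpolation=cv2.INTER_CUBIC))
s=r.get_state();print(s["clock"],s["ee_pos"],s["ft_force"])
W=np.load("wrist8.npz");V=np.load("wrist6.npz")
print("knob depth",np.median(W["d"][45:65,240:258]),np.median(V["d"][45:65,240:258]))
```

```text
23.9 [0.48543835 0.02353529 0.23949863] [-0.44401431  0.03081527 -0.06659455]
knob depth 0.22307909 0.22214094
```

View pics/wrist8.png

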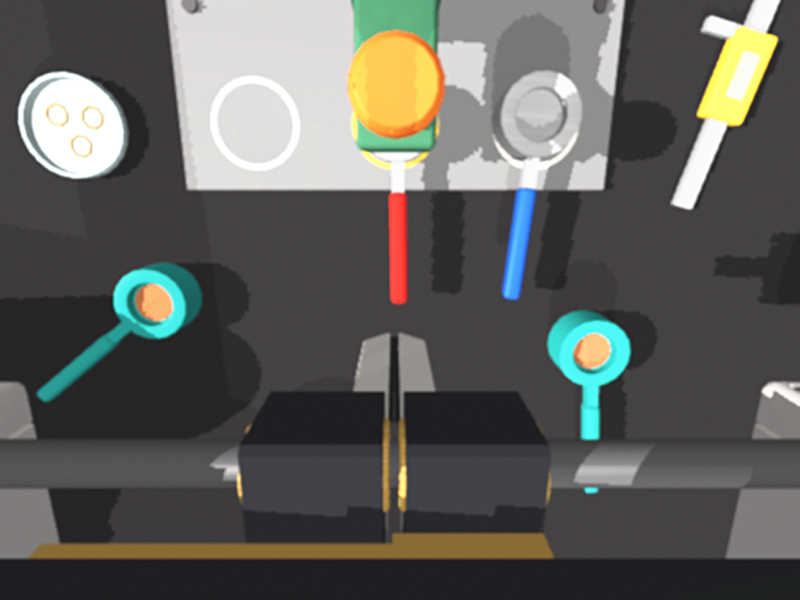

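View pics/scene8.png

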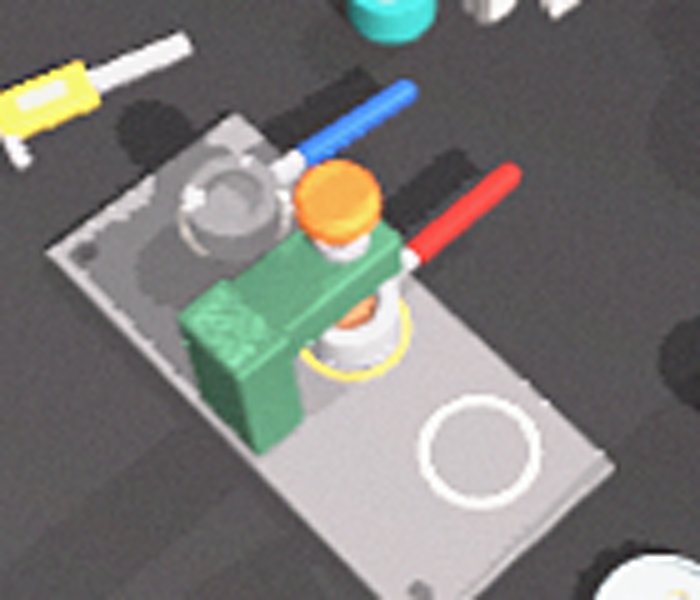

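The wrist picture shows the red pot in the yellow ring, with its handle running from (398,195) to (398,300). The knob, around (396,83), is back up. In both pictures the blue pot, dish and caliper are unmoved. Handing in.

Run:
```python
from workcell import r
r.job_done()
```

```text
the job is handed in; nothing more can be done
```

The red-handled pot now sits in the yellow ring under the ram, and the ram has been pressed to its stop and has sprung back up. I handed the job in at about 24 s, with the gripper clear of everything.

- **Sliding the pot:** I gripped the red handle and slid the pot along the bed at constant height. It lagged about 4 mm behind the gripper, so I added a 3.8 mm correcting slide before letting go.
- **Centring:** The two cameras disagree slightly. After release, the wrist camera put the pot about 0.4 mm in x and -1.2 mm in y off the ring's centre. Just before release, the coarser scene camera gave about -1.5 mm in x and +0.6 mm in y. I took it as centred to within about 1.5 mm. After pressing I only checked this by eye, and it looked unchanged.
- **Pressing the ram:** My first press halted about 2 mm short when the force limit tripped early. I kept pushing without letting the ram come up, until the knob held at 0.159 m while the force rose to 25 N, which is the stop.
- **Final check:** The pictures and depth readings after retracting showed the knob back at its rest height. The blue-handled pot, dish and caliper look to be where they were.

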